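# Put the drill bit back in its storage tube

## Robot

A 6-joint arm with a two-finger parallel gripper is mounted at the origin on the work surface. World frame = base frame: x ahead of the robot, y to its left, z up, the work surface at z = 0. Lengths are in m, angles in rad, forces in N, time in s.
With the tool pointing down it reaches from about 0.3 to 0.75 m from the base axis. Payload 8.5 kg.
Tool frame: the origin (TCP) lies on the front face of the gripper's body, between the roots of the fingers; the fingertips stand 73 mm ahead of it and the grasp point (between the pads) lies 54 mm ahead of it; z points along the fingers, y is the line along which they close (so a half turn about z gives the same grasp; the last joint's range is limited). The gripper opens to 85 mm and grips with 20 to 120 N. Pads are 22 mm wide; open, the fingers measure 114 mm over their backs; the gripper's body (76 mm by 85 mm) begins 54 mm behind the grasp point. The pads swing forward as they close: fully open they stand 13 mm farther back than shut.
Start: joints at [-1.523, 0.381, 1.297, -0, 1.464, -0.215], TCP at [0.143, -0.531, 0.304] pointing down, gripper open.
Joint ranges: [-3.11, 3.11], [-0.89, 2.33], [0.22, 2.48], [-1.42, 4.56], [0.17, 2.85], [-2.88, 2.88]. Speed limits (rad/s): [2.39, 2.39, 3.14, 3.14, 3.14, 3.14].

## Interface

Orientations are given as a unit quaternion [w, x, y, z].
In Python, from cell import bot, imaging, job gives the robot as it stands.
- The arm moves only by the tool servo_tool, never from a script. Its argument "increments" is a list that holds one entry, the list of rows, each a list of 5 numbers: the shift along the world's x, y, z in m, then the turn about the world's z in degrees, then the opening, from 0 (shut) to 1 (fully open). A call has 1 to 5 rows; each row shifts and turns the commanded pose from where the row before left it; what a row does not reach is not made up. A row lasts 1/8 s, in which the tool goes at most 62.5 mm and 10.7 degrees, less where a joint would pass 70% of its speed; a pose out of reach is approached as far as the arm can. A call is refused whole if a number of a shift passes 0.0625 or a number of a turn 10.7, either way. A call with a gripper value outside its range is refused whole. The fingers move at their own pace and stop on an object; "grip_force" is the grip in N (left out, the last holds). Time passes only in rows, so rows that do not move let the fingers close. It gives the time, the measured TCP pose, the force, the opening and the grip force at its end, in the units of the state.
- bot.observe(): the state, without advancing time (a new reading comes with each control period).
- imaging.snapshot(name): name is "scene" or "top"; returns a dict with "color" (420x560x3 uint8, red, green, blue), "mtx" (3x3 intrinsics, pixels), "rvec" (rotation vector, rad) and "tvec" (3), from world to camera coordinates, as OpenCV has them. Camera axes: x right, y down, z forward; pixel columns grow to the right and rows downward; lengths in m; the calibration is good to about 2 mm. A picture is of the moment at which its call begins. There is no depth.
- job.close_job(): hands the job in; it is judged then, once.
The state is a dict: "time_s": time; "joint_positions": joint angles; "joint_vel": joint speeds; "joint_efforts": joint torques, N m; "position": TCP position; "ee_rot": TCP orientation; "force": force on the tool from outside, world axes, zero at the start; "wrist_torque": the same for the moment, N m; "grip_width": finger opening in m; "grasp_force": force on a finger pad.
Only numpy, scipy, OpenCV 4.12 (cv2) and the standard library are available. Lean on these libraries where they do the work, as an engineer would, in place of code of your own. Each camera call takes 0.05 s, during which the arm holds its last target. There are 200 camera calls.

## Task

Take the blue-sleeved drill bit out of the leaning wooden rest and stow it point down in the clear storage tube with the blue ring: push it down against the stiff stopper inside until its collar sits fully down on the tube's rim, then let go. Leave the yellow-sleeved bit in its tube.

Things in the scene. Friction and masses are not known exactly. Their poses are not given: they have to be found in the camera images.
- bit: Drill bit to stow, 90 g. Origin: centre of its collar's underside; z axis along the bit towards the sleeve. Steel drill 8 mm in diameter, 80 mm long, ends in a point at z = -80 mm; aluminium collar 26 mm in diameter, z 0 to 5 mm; round blue sleeve to grip, 18 mm in diameter, z 5 to 50 mm. Starts loose in the rest, sleeve up, leaning 30 degrees from vertical, collar on the block.
- rest: Leaning rest, fixed: plywood block 46 x 50 x 68 mm on a steel foot 125 x 80 x 12 mm. Origin on the table under the foot. The block and its through hole (11 mm in diameter) lean 30 degrees from vertical towards the rest's own -x (towards the robot and its right; yaw varies). The bit must be drawn out along this axis, over 80 mm, to be free.
- rest_mouth (a point): Centre of the hole's mouth in the upper face of the leaning block, at x = -30 mm, z = 98 mm in the rest's frame (axes as the rest's).
- tube_blue: Goal tube, fixed upright: clear, blue ring at the lip, blue socket at the foot, on a dark steel foot 60 x 60 x 12 mm. Origin on the table under the tube's axis. It stands in a loose row with the yellow and red tubes, in any order, centres 95 mm or more apart, all of one shape.
- tube_blue_rim (a point): Centre of the blue tube's mouth, level with its rim, 125 mm above the table. Bore 13 mm in diameter; the lip flares over the top 10 mm to 19 mm inside, 25 mm outside. A dark stopper inside, its top 55 to 63 mm below the rim at first, slides down stiffly (about 4 N) and stays where it is pushed; the seated bit has pushed it to 80 mm below the rim.
- tube_yellow: Yellow-ringed tube, same shape as the blue one, fixed; it holds the yellow bit. Origin on the table under its axis. (The third tube, red-ringed, is empty and not the goal.)
- bit_yellow: Another bit of the same shape with a yellow sleeve, standing loose and upright in the yellow-ringed tube, collar on the rim (sleeve top 175 mm above the table); leave it there. Origin and axes as for the blue bit.
Things that resemble listed ones, but are neither listed nor needed, are in the scene too. What is shaped like the bit but pink is not meant.

How it is judged:
On the way:
1. the blue bit is drawn clear of the leaning rest (distance between bit and rest_mouth above 0.085 m), for 0.1 s.
At the end, for the whole second after the job is handed in: The blue bit stands point down in the blue-ringed tube, its collar on the rim (less than 3 mm above it, within 4 mm of the tube's axis, less than 0.1 rad off vertical), released and at rest; the yellow bit still stands in its own tube (within 6 mm of its axis, upright within 0.12 rad) (horizontal distance between bit and tube_blue_rim below 0.004 m and z of bit in the frame of tube_blue_rim between -0.005 and 0.003 m and angle between bit's own z axis and vertical below 0.1 rad and linear speed of bit below 0.02 m/s and horizontal distance between bit_yellow and tube_yellow below 0.006 m and angle between bit_yellow's own z axis and vertical below 0.12 rad); the robot touches nothing.
It fails at once if the yellow bit is pulled or knocked out of its tube (distance of bit_yellow from where it was at the start of the episode above 0.02 m).
It also fails if it takes over 51 s, if anything falls off the work surface, if the arm or the gripper's body presses on something with over 40 N, if the wrist force passes 120 N, or if a joint passes its speed limit or range.

## Working session

There is one attempt and no reset: what is moved stays moved. The work goes in short steps, Python scripts to look and compute and a tool call to move; the robot and the scene stay as the last step left them, time stands still between calls to the robot, and variables do not carry over. Pictures are saved under pics/ and viewed, at most 11 in all, crops included, and the job is handed in when it is done.

Besides the shell and the picture viewer there is one more tool, called after "Request:" by a JSON object that holds its "api" and its "payload", one argument or row to a line. servo_tool: Moves the arm, as the interface text tells. Its arguments: {"type":"object","properties":{"increments":{"type":"array","items":{"type":"array","items":{"type":"array","items":{"type":"number"}}}},"grip_force":{"type":"number"}},"required":["increments"]}

```bash
ls; mkdir -p pics
python3 - <<'E'
from cell import bot, imaging
import cv2,pickle
d={}
for n in("scene","top"):
    s=imaging.snapshot(n); d[n]=s
    cv2.imwrite(f"pics/{n}0.png",cv2.resize(s["color"][:,:,::-1],(800,600),interpolation=cv2.INTER_CUBIC))
    R=cv2.Rodrigues(s["rvec"])[0]; print(n,-R.T@s["tvec"].ravel(),R[2],s["mtx"][0,0])
pickle.dump(d,open("snap0.pkl","wb"))
print(bot.observe())
E
```

```text
pics
scene [ 1.05447011 -0.37040114  0.5651559 ] [-0.72887506  0.37398397 -0.57347811] 381.01669769153915
top [ 0.3423502  -0.0379181   1.05321693] [ 0.13630873 -0.00782139 -0.99063553] 393.7758078212002
{'time_s': 0.1, 'joint_positions': array([-1.52326200e+00,  3.81144055e-01,  1.29813069e+00, -4.88110825e-06,
        1.46366670e+00, -2.15302159e-01]), 'joint_vel': array([ 0.00013623, -0.00217039, -0.00328741, -0.00133119,  0.00104536,
       -0.00036018]), 'joint_efforts': array([ 6.01136737e-03, -4.49219441e+01, -2.31652576e+01, -2.25610268e-05,
        3.68986701e-03, -1.59473245e-06]), 'position': array([ 0.14288884, -0.53093927,  0.30338349]), 'ee_rot': array([-6.72228199e-04,  9.91376784e-01,  1.31040516e-01,  5.40868215e-05]), 'force': array([0.48910033, 0.85639437, 1.16813099]), 'wrist_torque': array([ 0.00191479, -0.02375862, -0.0005194 ]), 'grasp_force': 0.0, 'grip_width': 0.0851479832765977}
```

View pics/scene0.png

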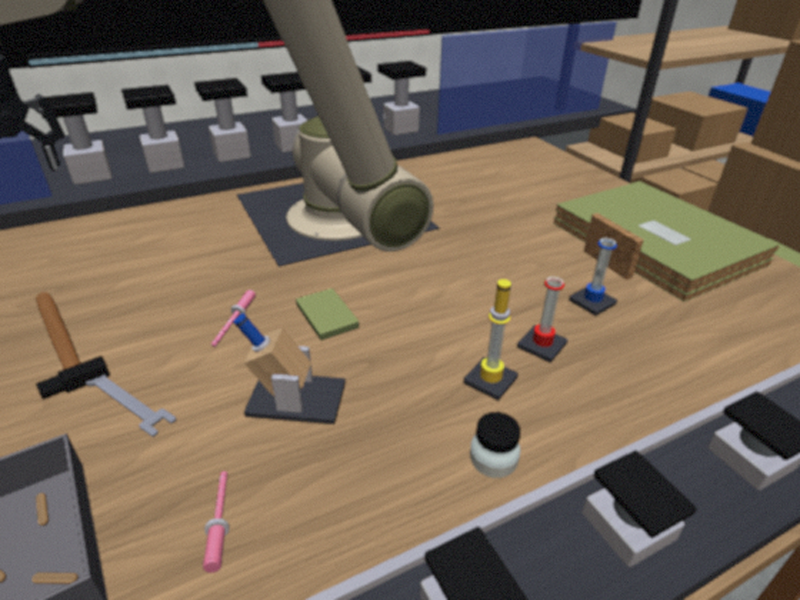

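View pics/top0.png

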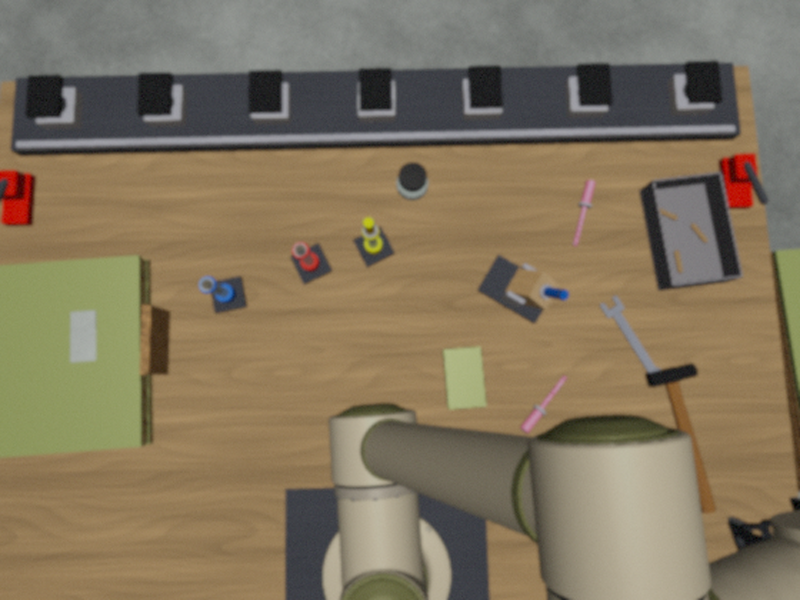

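```bash
cat > h.py <<'E'
import cv2,numpy as np
def ray(s,uv):
    R=cv2.Rodrigues(s["rvec"])[0]; p=cv2.undistortPoints(np.float64([[uv]]),s["mtx"],None).ravel()
    d=R.T@np.array([p[0],p[1],1]); return -R.T@np.ravel(s["tvec"]),d/np.linalg.norm(d)
def onz(s,uv,z):
    c,d=ray(s,uv); return c+d*(z-c[2])/d[2]
def tri(rs):
    A=sum(np.eye(3)-np.outer(d,d) for c,d in rs); b=sum((np.eye(3)-np.outer(d,d))@c for c,d in rs)
    x=np.linalg.solve(A,b); return x,[np.linalg.norm(np.cross(x-c,d)) for c,d in rs]
def blobs(s,lo,hi,minA=15):
    m=cv2.inRange(cv2.cvtColor(s["color"],cv2.COLOR_RGB2HSV),np.array(lo),np.array(hi))
    n,l,st,ce=cv2.connectedComponentsWithStats(m)
    out=[]
    for i in range(1,n):
        if st[i,4]>=minA:
            ys,xs=np.nonzero(l==i); P=np.c_[xs,ys].astype(float); c=P.mean(0)
            w,v=np.linalg.eigh(np.cov((P-c).T)); a=v[:,1]; t=(P-c)@a
            out.append(dict(A=st[i,4],c=c,box=st[i,:4],a=a,e0=c+a*t.min(),e1=c+a*t.max(),w=np.sqrt(12*w) ))
    return out
def proj(s,X): return cv2.projectPoints(np.float64([X]),s["rvec"],s["tvec"],s["mtx"],None)[0].ravel()
BLUE=((105,140,40),(125,255,255)); YEL=((25,150,90),(35,255,255)); RED=((0,170,90),(6,255,255))
E
python3 - <<'E'
import pickle; from h import *
d=pickle.load(open("snap0.pkl","rb"))
for n in d:
    for nm,r in (("B",BLUE),("Y",YEL),("R",RED)):
        for b in blobs(d[n],*r):
            print(n,nm,b["A"],b["c"].round(1),b["box"],"ends",b["e0"].round(1),b["e1"].round(1),b["w"].round(1),"z120",onz(d[n],b["c"],.12)[:2].round(3))
E
```

```text
scene B 289 [395.5  49.4] [386  17  19  62] ends [401.   17.2] [390.6  77.8] [ 7.4 61.5] z120 [-0.469  1.03 ]
scene B 634 [520.7  70.6] [497  57  42  37] ends [534.9  82.4] [503.  56.] [25.  38.1] z120 [0.043 1.269]
scene B 17 [382.2  62.5] [380  58   7  11] ends [384.1  57.3] [380.6  67.1] [ 5.5 11.9] z120 [-0.3    0.812]
scene B 22 [335.7  65.9] [332  62   8   8] ends [338.3  62.2] [333.8  68.6] [6.5 8.4] z120 [-0.338  0.592]
scene B 21 [362.5  74.6] [359  70   7  11] ends [360.8  70.5] [364.6  79.8] [ 4.5 10.2] z120 [-0.186  0.62 ]
scene B 24 [ 13.8 119.3] [  9 115  10  10] ends [ 10.3 115.6] [ 17.7 123.3] [ 4.3 11.3] z120 [-0.243 -0.593]
scene B 29 [ 13.9 128.4] [ 10 124  11  10] ends [ 19.7 130. ] [  9.9 127.3] [8.7 9.4] z120 [-0.168 -0.589]
scene B 15 [424.2 172.3] [419 170  12   4] ends [430.  173.3] [418.8 171.4] [ 2.5 14. ] z120 [0.514 0.279]
scene B 115 [415.6 205.6] [409 199  14  13] ends [421.7 207.2] [409.5 204. ] [ 9.9 12.8] z120 [0.61  0.165]
scene B 173 [174.1 230.7] [164 220  21  22] ends [166.3 221.4] [181.7 239.6] [ 7.6 23.9] z120 [ 0.477 -0.297]
scene Y 41 [352.2 
[... 554 characters left out ...]
 13] ends [162.  200.3] [154.8 211.2] [10.  13.4] z120 [0.489 0.255]
top B 67 [389.1 205. ] [382 202  15   7] ends [396.1 206.6] [381.9 203.4] [ 4.5 14.8] z120 [ 0.477 -0.298]
top Y 54 [257.5 156. ] [254 152   8  10] ends [256.3 151.9] [259.  160.7] [6.3 8.4] z120 [0.605 0.016]
top Y 88 [260.9 171.7] [255 165  13  13] ends [267.  171.2] [255.  172.1] [11.  12.4] z120 [0.566 0.008]
top R 619 [516.9 126. ] [504 108  26  38] ends [516.2 108. ] [517.5 145.1] [20.3 37.6] z120 [ 0.667 -0.626]
top R 635 [ 10.8 139.3] [  0 119  23  39] ends [ 10.7 118.9] [ 11. 157.] [20.4 37.6] z120 [0.662 0.618]
top R 50 [218.  184.7] [211 179  12  10] ends [222.5 181.8] [213.2 187.8] [ 7.4 12.4] z120 [0.536 0.112]
```

Run:
```python
import pickle; from h import *
d=pickle.load(open("snap0.pkl","rb"))
def crop(n,u,v,h=24):
    return cv2.resize(d[n]["color"][v-h:v+h,u-h:u+h,::-1],(390,290 if 0 else 390),interpolation=cv2.INTER_NEAREST)[:,:]
a=np.vstack([np.hstack([crop("scene",424,180),crop("top",150,203)]),np.hstack([crop("scene",176,232),crop("top",386,203)])])
cv2.imwrite("pics/c0.png",cv2.resize(a,(600,600),interpolation=cv2.INTER_NEAREST))
for n,(u,v) in (("scene",(424,172)),("top",(145,199)),("scene",(174,231)),("top",(389,205))):
    for b in blobs(d[n],(100,70,40),(128,255,255)):
        if np.hypot(*(b["c"]-(u,v)))<14: print(n,b["A"],b["c"].round(1),b["box"],b["e0"].round(1),b["e1"].round(1),b["w"].round(1),onz(d[n],b["c"],.123).round(4))
# sleeve axis by two planes
bs=[[b for b in blobs(d[n],*BLUE) if np.hypot(*(b["c"]-p))<4][0] for n,p in (("scene",(174,231)),("top",(389,205)))]
N=[]; C=[]
for n,b in zip(d,bs):
    c,r0=ray(d[n],b["e0"]); _,r1=ray(d[n],b["e1"]); N.append(np.cross(r0,r1)); N[-1]/=np.linalg.norm(N[-1]); C.append(c)
ax=np.cross(*N); ax/=np.linalg.norm(ax); ax*=np.sign(ax[2])
P,e=tri([ray(d[n],b["c"]) for n,b in zip(d,bs)])
print("centroid tri",P,e,"axis",ax,"tilt",np.degrees(np.arccos(ax[2])),"az",np.degrees(np.arctan2(ax[1],ax[0])))
for k in ("e0","e1"):
    for n,b in zip(d,bs):
        c,r=ray(d[n],b[k]); Q,ee=tri([(c,r),(P,ax)]); print(k,n,Q.round(4),((Q-P)@ax).round(4),ee)
```

```text
scene 40 [424.7 172.2] [418 169  14   6] [431.  173.3] [417.8 170.9] [ 4.  14.2] [0.5178 0.2767 0.123 ]
top 212 [156.2 204.3] [144 195  22  18] [164.2 208.5] [146.  198.9] [13.7 17.9] [0.4917 0.2591 0.123 ]
scene 211 [174.1 230.6] [164 219  21  24] [166.3 221.3] [182.1 240.1] [ 8.6 24.8] [ 0.4803 -0.2977  0.123 ]
top 96 [389.  204.9] [381 201  17   9] [397.1 206.7] [380.8 203. ] [ 5.8 16.8] [ 0.4769 -0.2968  0.123 ]
centroid tri [ 0.47702641 -0.29748622  0.12026301] [np.float64(0.00025961457971577536), np.float64(0.00025961457971584496)] axis [-0.28694933 -0.41429057  0.86372647] tilt 30.262399130206763 az -124.7075654970796
e0 scene [ 0.4704 -0.307   0.1402] 0.0231 [np.float64(9.283304108080019e-05), np.float64(9.283304108090343e-05)]
e0 top [ 0.4699 -0.3078  0.1418] 0.025 [np.float64(1.0739525900360215e-06), np.float64(1.0739525901845162e-06)]
e1 scene [ 0.4837 -0.2878  0.1002] -0.0232 [np.float64(9.283304108071477e-05), np.float64(9.283304108096728e-05)]
e1 top [ 0.4846 -0.2865  0.0974] -0.0264 [np.float64(1.073952590052984e-06), np.float64(1.0739525901696279e-06)]
```

View pics/c0.png

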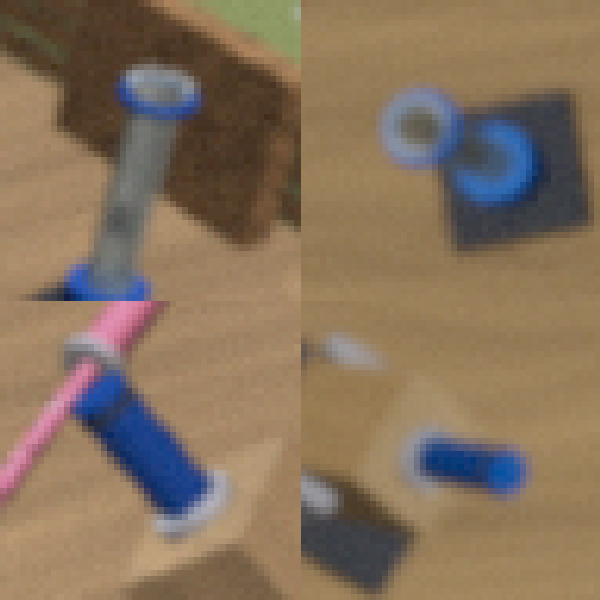

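Pictures: the blue sleeve leans in the rest at about scene (174,231) and top (389,205). Triangulated, it has a 30.3° tilt and a 48 mm length, and its centre is at z = 0.120, all as they should be. The blue lip is at scene (425,170) and top (145,199). I'll move over the bit with the fingers closing across the lean plane.

Request:
{"api": "servo_tool", "payload": {
  "increments": [
    [[0.04, 0.028, 0, 5, 1], [0.04, 0.028, 0, 5, 1], [0.04, 0.028, 0, 5, 1], [0.04, 0.028, 0, 5, 1], [0.04, 0.028, 0, 5, 1]]
  ],
  "grip_force": 40
}}

```text
time_s: 0.72
position: [0.344, -0.39, 0.3037]
ee_rot: [-0.0, 0.939, 0.344, -0.0]
force: [0.7, -0.9, -0.0]
grip_width: 0.0859
grasp_force: 0.0
```

Request:
{"api": "servo_tool", "payload": {
  "increments": [
    [[0.04, 0.028, 0, 5, 1], [0.04, 0.028, 0, 5, 1], [0.04, 0.028, 0, 5, 1], [0.012, 0.007, 0, 0, 1], [0, 0, 0, 0, 1]]
  ]
}}

```text
time_s: 1.35
position: [0.475, -0.2999, 0.3035]
ee_rot: [-0.0, 0.887, 0.462, -0.0]
force: [-0.3, -0.0, -0.5]
grip_width: 0.0855
grasp_force: 0.0
```

Run:
```python
import pickle; from h import *
d=pickle.load(open("snap0.pkl","rb"))
s,t=(425.1,169.9),(144.6,198.8)
print(onz(d["scene"],s,.125),onz(d["top"],t,.125),tri([ray(d["scene"],s),ray(d["top"],t)]))
print(proj(d["top"],[.516,.277,.012]))
for b in blobs(d["top"],*BLUE): print(onz(d["top"],b["c"],.02))
```

```text
[0.51265489 0.28229191 0.125     ] [0.50529476 0.28644479 0.125     ] (array([0.50656872, 0.28869665, 0.12013278]), [np.float64(0.0006466634050429611), np.float64(0.0006466634050429424)])
[162.86859883 201.73751064]
[0.50451847 0.28588436 0.02      ]
[ 0.49142651 -0.32566726  0.02      ]
```

Request:
{"api": "servo_tool", "payload": {
  "increments": [
    [[0, 0, -0.045, 0, 1], [0, 0, -0.045, 0, 0.7], [0, 0, -0.0315, 0, 0.5], [0, 0, 0, 0, 0.5], [0, 0, 0, 0, 0.5]]
  ]
}}

```text
time_s: 1.98
position: [0.4747, -0.3011, 0.1839]
ee_rot: [0.001, 0.887, 0.462, 0.0]
force: [0.3, 0.5, 0.3]
grip_width: 0.0423
grasp_force: 0.0
```

Run:
```python
from cell import imaging
from h import *
ims=[]
for n,(u,v) in (("scene",(176,220)),("top",(386,205))):
    s=imaging.snapshot(n); ims.append(cv2.resize(s["color"][v-40:v+40,u-40:u+40,::-1],(400,400),interpolation=cv2.INTER_CUBIC))
cv2.imwrite("pics/g1.png",np.hstack(ims))
```

```text
(no output)
```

View pics/g1.png

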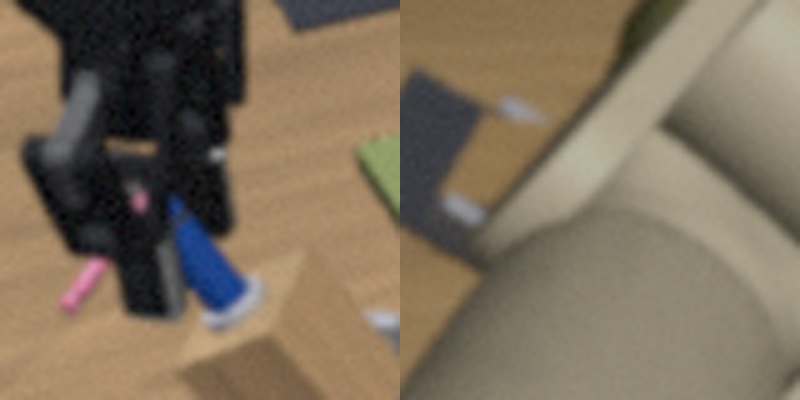

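The sleeve (crop 215,265) stands between the open pads and clear of the block, so I close on it.

Request:
{"api": "servo_tool", "payload": {
  "increments": [
    [[0, 0, 0, 0, 0.3], [0, 0, 0, 0, 0.15], [0, 0, 0, 0, 0], [0, 0, 0, 0, 0], [0, 0, 0, 0, 0]]
  ],
  "grip_force": 40
}}

```text
time_s: 2.7
position: [0.4747, -0.3003, 0.1833]
ee_rot: [0.0, 0.887, 0.462, -0.0]
force: [-2.7, -0.8, 5.0]
grip_width: 0.0172
grasp_force: 39.0
```

Request:
{"api": "servo_tool", "payload": {
  "increments": [
    [[-0.0014, -0.0021, 0.0043, 0, 0], [-0.0029, -0.0041, 0.0087, 0, 0], [-0.0043, -0.0062, 0.013, 0, 0], [-0.0043, -0.0062, 0.013, 0, 0], [-0.0043, -0.0062, 0.013, 0, 0]]
  ]
}}

```text
time_s: 3.32
position: [0.4573, -0.3255, 0.2356]
ee_rot: [0.0, 0.887, 0.462, 0.0]
force: [0.1, 1.9, -1.0]
grip_width: 0.0168
grasp_force: 39.0
```

Request:
{"api": "servo_tool", "payload": {
  "increments": [
    [[-0.0043, -0.0062, 0.013, 0, 0], [-0.0043, -0.0062, 0.013, 0, 0], [-0.0043, -0.0062, 0.013, 0, 0], [-0.0043, -0.0062, 0.02, 0, 0], [0, 0, 0.03, 0, 0]]
  ]
}}

```text
time_s: 3.95
position: [0.4398, -0.3502, 0.3239]
ee_rot: [-0.001, 0.887, 0.462, -0.0]
force: [0.0, 0.0, -0.9]
grip_width: 0.0172
grasp_force: 39.0
```

Request:
{"api": "servo_tool", "payload": {
  "increments": [
    [[0, 0, 0.03, 0, 0], [0, 0, 0.02, 0, 0], [0, 0, 0, 0, 0]]
  ]
}}

```text
time_s: 4.32
position: [0.4404, -0.35, 0.3749]
ee_rot: [0.002, 0.887, 0.462, 0.0]
force: [0.3, -0.4, -1.7]
grip_width: 0.017
grasp_force: 39.0
```

Run:
```python
from cell import imaging
from h import *
import pickle
d={n:imaging.snapshot(n) for n in("scene","top")}; pickle.dump(d,open("snap2.pkl","wb"))
cv2.imwrite("pics/g2.png",cv2.resize(d["scene"]["color"][90:290,60:310,::-1],(750,600),interpolation=cv2.INTER_CUBIC))
```

```text
(no output)
```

View pics/g2.png

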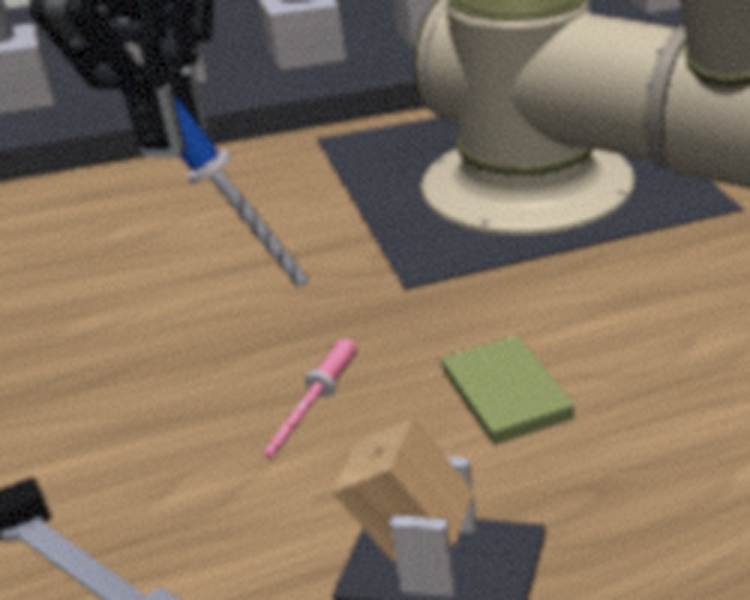

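Run:
```python
import pickle; from h import *
d=pickle.load(open("snap2.pkl","rb"))
ax=np.array([-.2847,-.411,.866]);G=np.array([.4404,-.35,.3209])
for L in (35,115): print(proj(d["scene"],G-ax*L/1000),proj(d["top"],G-ax*L/1000))
```

```text
[130.2282495  144.85181362] [432.57501027 205.01629339]
[161.39412478 183.73002204] [404.24848458 199.70039215]
```

Request:
{"api": "servo_tool", "payload": {
  "increments": [
    [[0, 0.03, 0, 0, 0], [0.003, 0.055, 0, 0, 0], [0.003, 0.055, 0, 0, 0], [0.003, 0.055, 0, 0, 0], [0.003, 0.055, 0, 0, 0]]
  ]
}}

```text
time_s: 5.05
position: [0.4521, -0.098, 0.3724]
ee_rot: [-0.001, 0.887, 0.462, -0.001]
force: [0.6, -1.2, -0.4]
grip_width: 0.0169
grasp_force: 39.1
```

Request:
{"api": "servo_tool", "payload": {
  "increments": [
    [[0.003, 0.055, 0, 0, 0], [0.003, 0.055, 0, 0, 0], [0.003, 0.055, 0, 0, 0], [0.003, 0.055, 0, 0, 0], [0.003, 0.055, 0, 0, 0]]
  ]
}}

```text
time_s: 5.68
position: [0.4671, 0.177, 0.3724]
ee_rot: [-0.0, 0.887, 0.462, -0.001]
force: [0.9, -0.2, 0.1]
grip_width: 0.0171
grasp_force: 39.1
```

Request:
{"api": "servo_tool", "payload": {
  "increments": [
    [[0.003, 0.04, 0, 0, 0], [0.002, 0.024, -0.02, 0, 0], [0, 0, -0.03, 0, 0], [0, 0, -0.02, 0, 0], [0, 0, 0, 0, 0]]
  ]
}}

```text
time_s: 6.3
position: [0.4719, 0.2391, 0.3014]
ee_rot: [-0.001, 0.887, 0.462, -0.002]
force: [0.4, -0.4, -0.9]
grip_width: 0.0169
grasp_force: 39.1
```

Run:
```python
from cell import imaging,bot
from h import *
import pickle
d={n:imaging.snapshot(n) for n in("scene","top")}; pickle.dump(d,open("snap3.pkl","wb"))
o=bot.observe(); p=o["position"]; print(p,o["grasp_force"],o["grip_width"])
ims=[]
for n,(u,v) in (("scene",(415,165)),("top",(150,200))):
    ims.append(cv2.resize(d[n]["color"][v-50:v+50,u-33:u+33,::-1],(396,600),interpolation=cv2.INTER_CUBIC))
cv2.imwrite("pics/g3.png",np.hstack(ims))
tip=p-[0,0,.054]+np.array([.0327,.0473,-.0996])
print("pred tip",tip,proj(d["scene"],tip),proj(d["top"],tip))
```

```text
[0.47259928 0.23922968 0.30365535] 39.115081429481506 0.01652451466926473
pred tip [0.50529928 0.28652968 0.15005535] [426.64473092 158.66819754] [140.82825254 197.01945938]
```

View pics/g3.png

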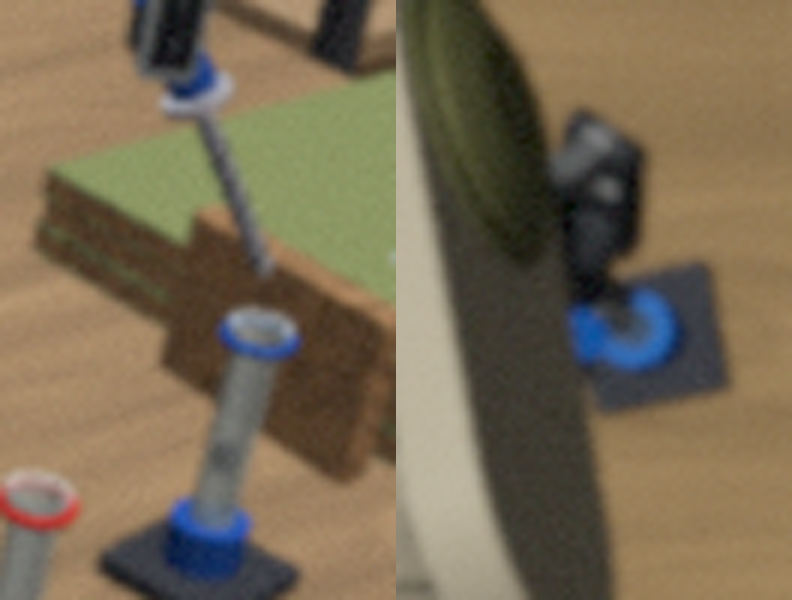

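Run:
```python
import pickle; from h import *
d=pickle.load(open("snap3.pkl","rb"))["scene"]
for x in ([.505,.286,.125],[.510,.286,.125],[.505,.291,.125],[.505,.286,.115]): print(x,proj(d,x))
# lip blue/grey ellipse: bluish extremes
m=cv2.inRange(cv2.cvtColor(d["color"],cv2.COLOR_RGB2HSV),(100,70,40),(128,255,255)); m[:,:410]=0;m[:,440:]=0;m[:160]=0;m[185:]=0
ys,xs=np.nonzero(m);print(xs.min(),xs.max(),ys.min(),ys.max())
for b in blobs(d,(105,120,40),(125,255,255)):
    if 190<b["c"][1]<215 and b["c"][0]>400: print(b["c"],b["box"])
```

```text
[0.505, 0.286, 0.125] [423.93942106 168.1014934 ]
[0.51, 0.286, 0.125] [425.47267941 169.0529716 ]
[0.505, 0.291, 0.125] [425.5356831  167.65236017]
[0.505, 0.286, 0.115] [422.98717106 171.78626391]
418 431 169 174
[415.69354839 205.67741935] [409 199  14  13]
```

Request:
{"api": "servo_tool", "payload": {
  "increments": [
    [[0.0025, 0.0025, -0.01, 0, 0], [0, 0, -0.012, 0, 0], [0, 0, -0.008, 0, 0], [0, 0, -0.004, 0, 0], [0, 0, 0, 0, 0]]
  ],
  "grip_force": 25
}}

```text
time_s: 7.02
position: [0.475, 0.2418, 0.2693]
ee_rot: [-0.0, 0.887, 0.462, -0.0]
force: [-0.3, -0.1, -0.8]
grip_width: 0.017
grasp_force: 39.1
```

Run:
```python
from cell import imaging,bot
from h import *
s=imaging.snapshot("scene"); o=bot.observe(); print(o["position"],o["force"],o["wrist_torque"])
cv2.imwrite("pics/g4.png",cv2.resize(s["color"][115:215,382:448,::-1],(396,600),interpolation=cv2.INTER_CUBIC))
```

```text
[0.47504911 0.2418184  0.2695289 ] [ 0.5693148  -0.83057436 -0.64928396] [-0.01599614 -0.01778717  0.01276415]
```

View pics/g4.png

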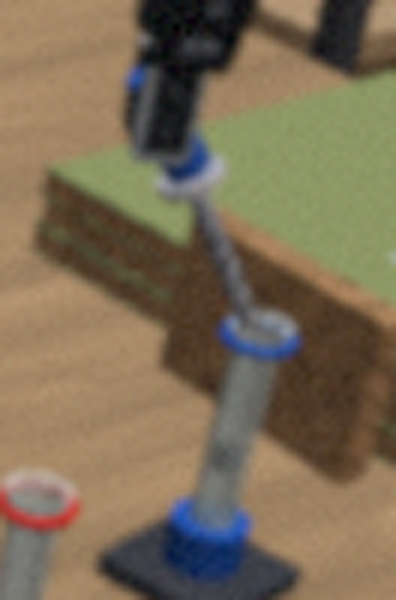

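Request:
{"api": "servo_tool", "payload": {
  "increments": [
    [[0.0025, 0.0036, 0.0013, 0, 0], [0.0026, 0.0037, 0.0014, 0, 0], [0.0026, 0.0038, 0, 0, 0], [0.0027, 0.0038, 0, 0, 0], [0, 0, 0, 0, 0]]
  ]
}}

```text
time_s: 7.7
position: [0.4852, 0.2565, 0.2727]
ee_rot: [0.001, 0.887, 0.462, -0.001]
force: [-3.5, -5.1, 3.3]
grip_width: 0.0167
grasp_force: 40.2
```

```bash
cat > look.py <<'E'
import sys
from cell import imaging,bot
from h import *
s=imaging.snapshot("scene"); o=bot.observe(); print(o["position"],o["force"],o["wrist_torque"],o["grasp_force"])
cv2.imwrite(sys.argv[1],cv2.resize(s["color"][115:215,382:448,::-1],(396,600),interpolation=cv2.INTER_CUBIC))
E
python3 look.py pics/g5.png
```

```text
[0.48519483 0.25648759 0.27262043] [-2.64074192 -3.66678113  3.17857413] [-0.86624692  0.74156234  0.05421725] 40.24941265583038
```

View pics/g5.png

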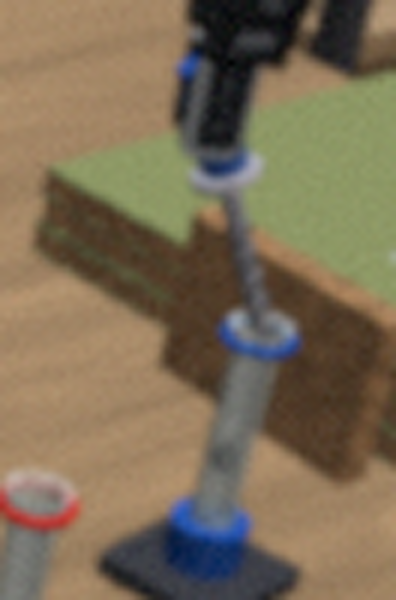

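The bit pivots upright with its tip caught in the lip (crop 265,325) at about 5 N, so I continue the arc.

Request:
{"api": "servo_tool", "payload": {
  "increments": [
    [[0.0027, 0.0039, -0.0005, 0, 0], [0.0027, 0.0039, -0.0005, 0, 0], [0.0028, 0.004, -0.0009, 0, 0], [0.0028, 0.0041, -0.0009, 0, 0], [0, 0, 0, 0, 0]]
  ]
}}

```text
time_s: 8.38
position: [0.4966, 0.273, 0.2689]
ee_rot: [-0.0, 0.887, 0.462, 0.0]
force: [-0.7, -1.6, -2.0]
grip_width: 0.0169
grasp_force: 40.9
```

Request:
{"api": "servo_tool", "payload": {
  "increments": [
    [[0.0028, 0.0041, -0.002, 0, 0], [0.0028, 0.0041, -0.002, 0, 0], [0.0028, 0.0041, -0.002, 0, 0], [0.0028, 0.0041, -0.002, 0, 0], [0, 0, 0, 0, 0]]
  ]
}}

```text
time_s: 9.0
position: [0.5077, 0.2893, 0.2609]
ee_rot: [-0.0, 0.887, 0.462, -0.0]
force: [-0.6, -2.1, -1.4]
grip_width: 0.0169
grasp_force: 42.0
```

```bash
python3 look.py pics/g6.png
```

```text
[0.50765936 0.28923292 0.2609382 ] [-0.49094922 -0.76042071 -2.61659835] [-0.39148822  0.30630542  0.0123945 ] 42.029746770858765
```

View pics/g6.png

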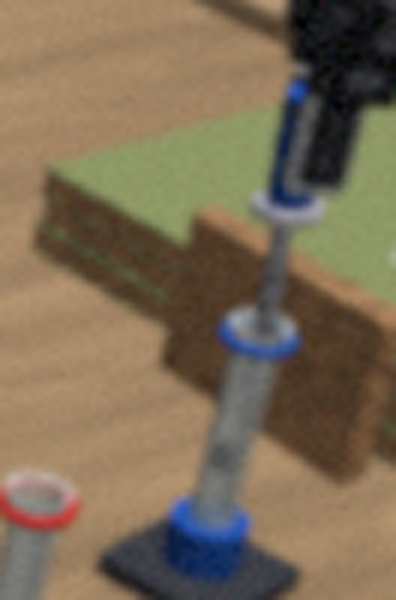

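Request:
{"api": "servo_tool", "payload": {
  "increments": [
    [[-0.0005, -0.001, -0.004, 0, 0], [-0.0005, -0.001, -0.005, 0, 0], [0, 0, -0.005, 0, 0], [0, 0, -0.004, 0, 0], [0, 0, 0, 0, 0]]
  ]
}}

```text
time_s: 9.68
position: [0.5065, 0.287, 0.2429]
ee_rot: [-0.0, 0.887, 0.462, -0.0]
force: [-0.1, 0.5, -1.0]
grip_width: 0.0166
grasp_force: 42.1
```

```bash
python3 -c "
from cell import bot
o=bot.observe();print(o['position'],o['force'],o['wrist_torque'])"
```

```text
[0.50652749 0.28700697 0.24294512] [-0.09622724  0.53173172 -0.97964641] [ 0.02440295 -0.0016678   0.01570844]
```

No side load remains, so the bit is centred. I push down slowly.

Request:
{"api": "servo_tool", "payload": {
  "increments": [
    [[0, 0, -0.003, 0, 0], [0, 0, -0.003, 0, 0], [0, 0, -0.003, 0, 0], [0, 0, -0.003, 0, 0], [0, 0, -0.003, 0, 0]]
  ],
  "grip_force": 60
}}

```text
time_s: 10.3
position: [0.5066, 0.287, 0.2285]
ee_rot: [0.0, 0.887, 0.462, 0.0]
force: [-1.0, 0.1, 3.0]
grip_width: 0.0167
grasp_force: 59.0
```

Request:
{"api": "servo_tool", "payload": {
  "increments": [
    [[0, 0, -0.002, 0, 0], [0, 0, -0.002, 0, 0], [0, 0, -0.002, 0, 0], [0, 0, -0.002, 0, 0], [0, 0, 0, 0, 0]]
  ]
}}

```text
time_s: 10.92
position: [0.5067, 0.2871, 0.2202]
ee_rot: [-0.0, 0.887, 0.462, 0.0]
force: [1.3, 1.0, 2.1]
grip_width: 0.0164
grasp_force: 59.0
```

```bash
python3 -c "
from cell import bot
o=bot.observe();print(o['position'],o['force'],o['wrist_torque'])"
```

```text
[0.50665744 0.28708528 0.22019863] [1.29474512 1.01937682 2.08478173] [ 0.1814448  -0.08378408  0.01907048]
```

Request:
{"api": "servo_tool", "payload": {
  "increments": [
    [[0, 0, -0.002, 0, 0], [0, 0, -0.001, 0, 0], [0, 0, -0.001, 0, 0], [0, 0, 0, 0, 0]]
  ]
}}

```text
time_s: 11.42
position: [0.5067, 0.2871, 0.2164]
ee_rot: [-0.0, 0.887, 0.462, 0.0]
force: [0.3, 2.7, 3.6]
grip_width: 0.0164
grasp_force: 59.2
```

Request:
{"api": "servo_tool", "payload": {
  "increments": [
    [[0, 0, -0.001, 0, 0], [0, 0, -0.001, 0, 0], [0, 0, 0, 0, 0]]
  ]
}}

```text
time_s: 11.8
position: [0.5068, 0.2872, 0.2145]
ee_rot: [-0.0, 0.887, 0.462, 0.001]
force: [0.6, 2.6, 4.7]
grip_width: 0.0167
grasp_force: 59.2
```

```bash
python3 look.py pics/g7.png
```

```text
[0.50674462 0.28716006 0.21446819] [1.41605479 1.50593644 4.95048056] [ 0.40090045 -0.11640832 -0.01249245] 59.21200096607208
```

View pics/g7.png

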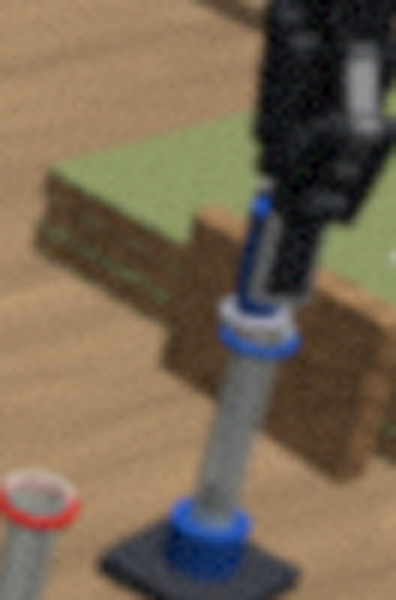

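Request:
{"api": "servo_tool", "payload": {
  "increments": [
    [[0, 0.0005, -0.001, 0, 0], [0, 0.0005, -0.001, 0, 0], [0, 0, 0, 0, 0]]
  ]
}}

```text
time_s: 12.22
position: [0.5068, 0.2876, 0.2133]
ee_rot: [0.001, 0.887, 0.462, 0.0]
force: [-0.9, -0.4, 12.7]
grip_width: 0.0164
grasp_force: 60.2
```

Request:
{"api": "servo_tool", "payload": {
  "increments": [
    [[0, 0, -0.001, 0, 0], [0, 0, 0, 0, 0]]
  ]
}}

```text
time_s: 12.48
position: [0.5068, 0.2877, 0.2132]
ee_rot: [0.001, 0.887, 0.462, 0.001]
force: [-2.2, -1.4, 19.2]
grip_width: 0.0167
grasp_force: 61.1
```

Request:
{"api": "servo_tool", "payload": {
  "increments": [
    [[0, 0, -0.001, 0, 0], [0, 0, 0, 0, 0]]
  ]
}}

```text
time_s: 12.72
position: [0.5068, 0.2877, 0.2131]
ee_rot: [0.001, 0.887, 0.462, 0.001]
force: [-3.5, -3.2, 24.8]
grip_width: 0.0169
grasp_force: 61.8
```

Force rises to 25 N with no travel, so the collar is on the rim. I release and back off.

Request:
{"api": "servo_tool", "payload": {
  "increments": [
    [[0, 0, 0, 0, 0.25], [0, 0, 0, 0, 0.4], [0, 0, 0, 0, 0.5], [0, 0, 0, 0, 0.5], [0, 0, 0, 0, 0.5]]
  ]
}}

```text
time_s: 13.35
position: [0.5065, 0.288, 0.2102]
ee_rot: [-0.0, 0.887, 0.462, -0.0]
force: [-0.1, 0.5, 0.7]
grip_width: 0.0427
grasp_force: 0.0
```

Request:
{"api": "servo_tool", "payload": {
  "increments": [
    [[0, 0, 0.02, 0, 0.5], [0, 0, 0.05, 0, 0.5], [0, 0, 0.06, 0, 0.5], [0, -0.03, 0.04, 0, 0.5], [-0.04, -0.06, 0, 0, 0.5]]
  ]
}}

```text
time_s: 13.98
position: [0.4731, 0.2056, 0.3828]
ee_rot: [0.001, 0.886, 0.463, 0.003]
force: [0.6, -0.8, -0.8]
grip_width: 0.0426
grasp_force: 0.0
```

Request:
{"api": "servo_tool", "payload": {
  "increments": [
    [[-0.04, -0.06, 0, 0, 0.5], [-0.04, -0.06, 0, 0, 0.5], [0, 0, 0, 0, 0.5]]
  ]
}}

```text
time_s: 14.35
position: [0.4008, 0.1, 0.3809]
ee_rot: [0.0, 0.888, 0.46, 0.0]
force: [0.1, 0.1, 0.5]
grip_width: 0.0424
grasp_force: 0.0
```

Run:
```python
from cell import imaging,bot
from h import *
d={n:imaging.snapshot(n) for n in("scene","top")}; print(bot.observe()["position"])
cr=lambda n,u,v:cv2.resize(d[n]["color"][v-50:v+50,u-65:u+65,::-1],(390,300),interpolation=cv2.INTER_CUBIC)
cv2.imwrite("pics/g8.png",np.hstack([cr("scene",390,175),cr("top",170,195)]))
bs=[]
for n in d:
    for b in blobs(d[n],*BLUE,minA=30):
        if (n=="scene" and b["c"][0]>400 and 120<b["c"][1]<220) or (n=="top" and b["c"][0]<200): print(n,b["A"],b["c"],b["box"],b["e0"],b["e1"])
for x in ([.5067,.287,.13],[.5067,.287,.175]): print(proj(d["scene"],x),proj(d["top"],x))
```

```text
[0.40265731 0.10182103 0.38065892]
scene 102 [426.06862745 157.7254902 ] [422 149   9  18] [427.81162604 148.58279975] [424.43884718 166.27430751]
scene 114 [415.64035088 205.5877193 ] [410 199  13  13] [421.49660618 207.24226168] [409.47824143 203.84676527]
[425.26319513 166.4727575 ] [143.65003989 197.87388203]
[429.76160507 149.16974283] [136.70916099 194.54341442]
```

View pics/g8.png

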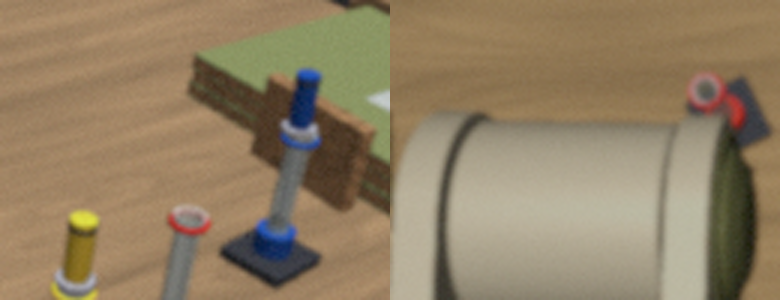

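Request:
{"api": "servo_tool", "payload": {
  "increments": [
    [[-0.02, -0.06, 0, 0, 0.2], [0, -0.06, 0, 0, 0], [0, -0.06, 0, 0, 0], [0, 0, 0, 0, 0]]
  ]
}}

```text
time_s: 14.95
position: [0.3838, -0.0802, 0.3799]
ee_rot: [-0.0, 0.888, 0.46, -0.0]
force: [0.2, -0.2, 0.2]
grip_width: -0.0
grasp_force: 0.0
```

Run:
```python
from cell import imaging
from h import *
d={n:imaging.snapshot(n) for n in("scene","top")}
def ax(sel,rng):
    N=[];bb=[]
    for n in d:
        b=[b for b in blobs(d[n],*rng,minA=25) if np.hypot(*(b["c"]-sel[n]))<8]
        print(n,[(x["A"],x["c"].round(1),x["e0"].round(1),x["e1"].round(1)) for x in b]); b=max(b,key=lambda x:x["A"])
        c,r0=ray(d[n],b["e0"]);_,r1=ray(d[n],b["e1"]);v=np.cross(r0,r1);N.append(v/np.linalg.norm(v));bb.append(b)
    a=np.cross(*N);a/=np.linalg.norm(a);a*=np.sign(a[2])
    print("axis",a,tri([ray(d[n],b["c"]) for n,b in zip(d,bb)]))
ax({"scene":(426,158),"top":(140,196)},((103,120,30),(127,255,255)))
ax({"scene":(350,210),"top":(258,158)},((22,130,60),(36,255,255)))
```

```text
scene [(np.int32(118), array([426.2, 157.5]), array([428.1, 148. ]), array([424.3, 166.6]))]
top [(np.int32(57), array([140.5, 197.1]), array([145.6, 199. ]), array([135.8, 195.5]))]
axis [-0.04512523 -0.01060574  0.99892504] (array([0.5042035 , 0.28590825, 0.15286129]), [np.float64(0.0004981547497805636), np.float64(0.0004981547497806895)])
scene [(np.int32(177), array([351.4, 205.8]), array([353., 195.]), array([349.7, 217.8]))]
top [(np.int32(72), array([257.6, 156. ]), array([256.5, 151.1]), array([259., 162.]))]
axis [ 3.25613941e-03 -1.48180215e-04  9.99994688e-01] (array([0.5944954 , 0.01268014, 0.15665133]), [np.float64(0.0010952072332822765), np.float64(0.0010952072332821887)])
```

The bit stands in the tube with a measured tilt of about 0.045 rad and its sleeve centre at z = 0.153, against 0.1525 expected. I'll press its top lightly with shut fingers to make sure it is fully seated.

Request:
{"api": "servo_tool", "payload": {
  "increments": [
    [[0.017, 0.052, 0, 0, 0], [0.017, 0.052, 0, 0, 0], [0.017, 0.052, 0, 0, 0], [0.017, 0.052, 0, 0, 0], [0.017, 0.052, 0, 0, 0]]
  ]
}}

```text
time_s: 15.68
position: [0.4673, 0.1871, 0.3804]
ee_rot: [-0.0, 0.886, 0.464, 0.0]
force: [1.3, -0.9, -0.4]
grip_width: 0.0
grasp_force: 0.0
```

Request:
{"api": "servo_tool", "payload": {
  "increments": [
    [[0.017, 0.053, 0, 0, 0], [0.019, 0.053, -0.04, 0, 0], [0, 0, -0.06, 0, 0], [0, 0, -0.02, 0, 0], [0, 0, 0, 0, 0]]
  ]
}}

```text
time_s: 16.3
position: [0.5006, 0.2858, 0.2627]
ee_rot: [-0.0, 0.886, 0.464, -0.002]
force: [1.3, 0.2, -0.1]
grip_width: 0.0003
grasp_force: 0.0
```

Request:
{"api": "servo_tool", "payload": {
  "increments": [
    [[0, 0, -0.004, 0, 0], [0, 0, -0.003, 0, 0], [0, 0, -0.002, 0, 0], [0, 0, 0, 0, 0]]
  ]
}}

```text
time_s: 16.8
position: [0.502, 0.2836, 0.2553]
ee_rot: [0.0, 0.887, 0.462, 0.0]
force: [0.8, 0.2, -0.3]
grip_width: -0.0001
grasp_force: 0.0
```

Request:
{"api": "servo_tool", "payload": {
  "increments": [
    [[0.003, 0.0015, -0.002, 0, 0], [0, 0, -0.002, 0, 0], [0, 0, -0.0015, 0, 0], [0, 0, -0.001, 0, 0], [0, 0, 0, 0, 0]]
  ]
}}

```text
time_s: 17.42
position: [0.505, 0.2852, 0.2486]
ee_rot: [0.0, 0.887, 0.462, 0.0]
force: [0.2, -0.6, 0.7]
grip_width: -0.0
grasp_force: 0.0
```

Request:
{"api": "servo_tool", "payload": {
  "increments": [
    [[0, 0, -0.001, 0, 0], [0, 0, 0, 0, 0]]
  ]
}}

```text
time_s: 17.68
position: [0.5052, 0.2852, 0.2482]
ee_rot: [0.0, 0.887, 0.462, 0.001]
force: [-0.3, 0.2, 5.0]
grip_width: -0.0002
grasp_force: 2.2
```

Request:
{"api": "servo_tool", "payload": {
  "increments": [
    [[0, 0, -0.001, 0, 0], [0, 0, -0.001, 0, 0], [0, 0, 0, 0, 0]]
  ]
}}

```text
time_s: 18.05
position: [0.5057, 0.2857, 0.2478]
ee_rot: [0.0, 0.887, 0.462, 0.003]
force: [-0.4, 0.3, 13.1]
grip_width: -0.0001
grasp_force: 6.4
```

Request:
{"api": "servo_tool", "payload": {
  "increments": [
    [[0, 0, 0.01, 0, 0], [0, 0, 0.04, 0, 0], [0, 0, 0.06, 0, 0], [-0.04, -0.06, 0.02, 0, 0], [-0.04, -0.06, 0, 0, 0]]
  ]
}}

```text
time_s: 18.68
position: [0.4362, 0.1821, 0.3735]
ee_rot: [0.001, 0.887, 0.463, 0.001]
force: [1.0, -0.4, 0.1]
grip_width: 0.0002
grasp_force: 0.0
```

Request:
{"api": "servo_tool", "payload": {
  "increments": [
    [[-0.03, -0.06, 0, 0, 0], [0, -0.06, 0, 0, 0], [0, -0.06, 0, 0, 0], [0, 0, 0, 0, 0], [0, 0, 0, 0, 0]]
  ]
}}

```text
time_s: 19.3
position: [0.4088, 0.0074, 0.3723]
ee_rot: [-0.0, 0.887, 0.462, -0.0]
force: [-0.2, 1.2, -0.8]
grip_width: -0.0
grasp_force: 0.0
```

Run:
```python
from cell import imaging
from h import *
d={n:imaging.snapshot(n) for n in("scene","top")}
N=[];bb=[];sel={"scene":(426,158),"top":(140,196)}
for n in d:
    b=max([b for b in blobs(d[n],(103,120,30),(127,255,255),25) if np.hypot(*(b["c"]-sel[n]))<8],key=lambda x:x["A"])
    v=np.cross(ray(d[n],b["e0"])[1],ray(d[n],b["e1"])[1]);N.append(v/np.linalg.norm(v));bb.append(b)
a=np.cross(*N);print(a/np.linalg.norm(a),tri([ray(d[n],b["c"]) for n,b in zip(d,bb)]))
```

```text
[-0.04706381 -0.01915357  0.99870824] (array([0.50454893, 0.28605237, 0.15283439]), [np.float64(0.00048557748961314663), np.float64(0.0004855774896132151)])
```

```bash
python3 -c "
from cell import job
print(job.close_job())"
```

```text
the job is handed in; nothing more can be done
None
```

I stowed the blue bit point down in the blue-ringed tube, released it and handed the job in at about 19 s; its top met the pressing fingers at 175 mm, the fully seated height, the yellow bit still stood upright in its tube at my last check of it (15 s), and no verdict was returned.

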